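# Fetch the tablet jar from behind the tall containers of a medicine caddy

## Task

The little tablet jar stands at the back of the medicine caddy, hemmed in by the saline bottle, the hand-rub pump bottle and the wipes canister. Set all three aside, standing, in the empty plastic tray, then take out the jar and stand it in the middle of the small steel dish, and only then put each of the three back in the very compartment it came from. Keep all of them upright all the time, and leave the tape roll and the plaster carton in the caddy where they are.

Things in the scene. Friction and masses are not known exactly. Their poses are not given: they have to be found in the camera images.
- saline_mid (a point): Saline bottle, white with paper label, 0.2-0.4 kg: round body 56 mm across up to 116 mm high, sloping shoulder, white screw cap 32 mm across from 131 mm to the top at 155 mm: lift it by the cap. Point: on the axis, half-way up (77.5 mm above the underside), z up. Starts in a large compartment of the caddy.
- pump_mid (a point): Pale hand-rub pump bottle, 0.17-0.34 kg: round body 56 mm across up to 106 mm high, collar 31 mm across at 114-128 mm, thin stem, rigid pump head 26 mm across at 138-156 mm with a 12 mm wide spout reaching 40 mm from the axis along its own -x: pinch the head along its y. Point: on the axis, half-way up (78 mm above the underside), z up. Starts in a large compartment of the caddy.
- wipes_mid (a point): Wipes canister, 0.15-0.31 kg: white straight cylinder 58 mm across, 140 mm high, with a flat grey lid of the same width (top 22 mm). Point: on the axis, half-way up (70 mm above the underside), z up. Starts in a large compartment of the caddy.
- jar_mid (a point): Tablet jar, 0.06 kg: amber with a white screw cap, 40 mm across, 60 mm high, cap from 42 mm up. Point: on the axis, half-way up (30 mm above the underside), z up. Starts in the caddy's small compartment at the back; from its axis to each tall container are only 25 to 40 mm.
- caddy: Fixed grey caddy, 149 (x) by 202 mm (y). Origin: centre of underside; +x to its back, away from the robot, +y left. Floor 4 mm thick; outer walls 40, dividers 22 mm high. Inside, centres (x, y) in mm: large compartments 70 x 70 at (36.5, 63), (36.5, -63), (-36.5, 0); jar's 44 x 50 at (23.5, 0), leaflet slot behind; side ones 70 x 60 at (-36.5, 68), (-36.5, -68) with tape roll and carton.
- tray: Empty shallow grey plastic tray fixed to the desk on one side of the caddy (left or right), 250 mm (x) by 170 mm (y), rim 14 mm high, walls and floor 3 mm thick. Origin: centre of its underside, axes along its sides, z up.
- dish: Small rectangular stainless-steel dish fixed to the desk on the other side of the caddy, 140 mm (x) by 100 mm (y), rim 20 mm high, walls and floor 2 mm thick. Origin: centre of its underside, axes along its sides, z up.
- tape_mid (a point): Roll of grey fabric tape lying flat in a front side compartment of the caddy, 48 mm across, 25 mm high. Leave it alone. The point is its centre.
- plasters_mid (a point): Small upright plaster carton, 42 x 34 x 52 mm high, in the other front side compartment. Leave it alone. The point is its centre.
Mind the look-alikes: they are no part of the job. What is shaped like the part that bears saline_mid but yellow is not meant.

How it is judged:
By the outcome, as a careful person would: the job done as asked, in the order asked, and still so for the second after the job is handed in, with the robot touching nothing.
It also fails if it takes over 147 s, if anything falls off the work surface, if the arm or the gripper's body presses on something with over 40 N, if the wrist force passes 120 N, or if a joint passes its speed limit or range.

## Robot

A 7-joint arm with a two-finger parallel gripper is mounted at the origin on the work surface. World frame = base frame: x ahead of the robot, y to its left, z up, the work surface at z = 0. Lengths are in mm, angles in rad, forces in N, time in s.
With the tool pointing down it reaches from about 400 to 875 mm from the base axis. Payload 4.4 kg.
Tool frame: the origin (TCP) lies midway between the tips of the shut fingers; the grasp point (between the pads) lies 19 mm behind it; z points along the fingers, y is the line along which they close (so a half turn about z gives the same grasp; the last joint's range is limited). The gripper opens to 85 mm and grips with 20 to 120 N. Pads are 22 mm wide; open, the fingers measure 114 mm over their backs; the gripper's body (76 mm by 85 mm) begins 54 mm behind the grasp point. The pads swing forward as they close: fully open they stand 13 mm farther back than shut.
Start: joints at [-1.352, 0.628, 0.038, 1.517, -0.027, 0.996, -0.02], TCP at [182.603, 623.838, 231.313] pointing down, gripper open.
Joint ranges: [-3.06, 3.06], [-0.37, 2.12], [-1.25, 1.32], [0.18, 2.47], [-1.1, 4.24], [0.23, 1.98], [-2.94, 2.94]. Speed limits (rad/s): [2.57, 2.57, 3.14, 3.14, 3.14, 3.14, 3.14].

## Interface

Orientations are given as [roll, pitch, yaw] about the fixed x, y, z axes, in that order (R = Rz(yaw) Ry(pitch) Rx(roll)).
In Python, from cell import ctrl gives the robot as it stands. The module is installed in compiled form; this text tells all that it offers.
- The arm moves only by the tool step_arm, never from a script. Its argument "commands" is one flat list of numbers, 7 for each row, row after row: the shift along the tool's x, y, z in cm, then the turn, a rotation vector about the tool's x, y, z in rad, then the opening, from 0 (shut) to 1 (fully open). A call has 1 to 10 rows; each row is the pose to reach, as a shift and turn from the pose commanded when the call began, along the tool's axes at that moment; what a row does not reach only later rows make up. A row lasts 1/10 s, in which the tool goes at most 50 mm and 8.59 degrees, less where a joint would pass 70% of its speed; a pose out of reach is approached as far as the arm can. A call with a gripper value outside its range is refused whole. The fingers move at their own pace and stop on an object; the grip force is fixed at half the most. Time passes only in rows, so rows that repeat a pose let the fingers close. It gives the time, the measured TCP pose, the force, the opening and the grip force at its end, in the units of the state.
- ctrl.read_state(): the state, without advancing time (a new reading comes with each control period).
- ctrl.get_image(name): name is "scene" or "top" or "wrist"; returns a dict with "image" (400x640x3 uint8, red, green, blue), "range_z" (400x640 float32, mm along the optical axis (not along the pixel's ray), 0 where there is no reading), "vfov" (degrees; the focal length in pixels is half the picture's height over the tangent of half this angle, whatever the lens; pixels are square), "cx", "cy" (the principal point, pixels), "D" ([k1, k2, p1, p2, k3] as OpenCV has them; the pictures are not rectified), "world_to_cam" (4x4, takes a point from world to camera coordinates). Camera axes: x right, y down, z forward; pixel columns grow to the right and rows downward; lengths in mm; the calibration is good to about 2 mm. A picture is of the moment at which its call begins.
- ctrl.finish_job(): hands the job in; it is judged then, once.
The state is a dict: "clock": time; "qpos": joint angles; "qd": joint speeds; "tau": joint torques, N m; "eef_pos": TCP position; "tool_rot": TCP orientation; "force": force on the tool from outside, world axes, zero at the start; "torque": the same for the moment, N m; "width": finger opening in mm; "gripper_force": force on a finger pad.
Only numpy, scipy, OpenCV 4.12 (cv2) and the standard library are available. Lean on these libraries where they do the work, as an engineer would, in place of code of your own. Each camera call takes 0.05 s, during which the arm holds its last target. There are 200 camera calls.

## Working session

There is one attempt and no reset: what is moved stays moved. The work goes in short steps, Python scripts to look and compute and a tool call to move; the robot and the scene stay as the last step left them, time stands still between calls to the robot, and variables do not carry over. Pictures are saved under pics/ and viewed, at most 14 in all, crops included, and the job is handed in when it is done.

Besides the shell and the picture viewer there is one more tool, called after ">>>" by a JSON object that holds its "fn" and its "kwargs". step_arm: Moves the arm, as the interface text tells. Its arguments: {"type":"object","properties":{"commands":{"type":"array"}},"required":["commands"]}

```bash
mkdir -p pics; cat > h.py <<'E'
import numpy as np, cv2
from cell import ctrl
def cam(name):
    d=ctrl.get_image(name); im=d["image"]; h,w=im.shape[:2]
    f=h/2/np.tan(np.radians(d["vfov"])/2)
    K=np.array([[f,0,d["cx"]],[0,f,d["cy"]],[0,0,1.]])
    d["K"]=K; d["Dn"]=np.array(d["D"],float)
    vv,uu=np.mgrid[0:h,0:w]
    p=cv2.undistortPoints(np.stack([uu,vv],-1).reshape(-1,1,2).astype(float),K,d["Dn"]).reshape(h,w,2)
    z=d["range_z"]; P=np.dstack([p[...,0]*z,p[...,1]*z,z])
    T=np.linalg.inv(np.array(d["world_to_cam"]))
    W=P@T[:3,:3].T+T[:3,3]; W[z<=0]=np.nan
    d["W"]=W; return d
def save(d,n,crop=None,s=1):
    im=d["image"][...,::-1]
    if crop: u0,v0,u1,v1=crop; im=im[v0:v1,u0:u1]
    cv2.imwrite("pics/"+n,cv2.resize(im,None,fx=s,fy=s,interpolation=cv2.INTER_CUBIC) if s!=1 else im)
E
python3 - <<'E'
from h import *
for n in("scene","top"):
    d=cam(n); save(d,n+"0.png"); np.save(n+"0.npy",d["W"]); print(n,d["vfov"],np.linalg.inv(d["world_to_cam"])[:3].round(2).tolist())
s=ctrl.read_state(); print({k:np.round(v,3).tolist() for k,v in s.items()})
E
```

```text
scene 46.62432100021756 [[-0.69, 0.52, -0.5, 1100.65], [0.72, 0.48, -0.5, 490.23], [-0.02, -0.71, -0.7, 799.6]]
top 48.30702308184843 [[-0.01, -1.0, 0.06, 533.06], [-1.0, 0.01, 0.02, -9.86], [-0.02, -0.06, -1.0, 1068.91]]
{'clock': 0.1, 'qpos': [-1.352, 0.629, 0.038, 1.518, -0.027, 0.996, -0.02], 'qd': [-0.0, -0.004, 0.0, -0.004, 0.0, -0.001, 0.001], 'tau': [0.004, -56.453, 1.231, -19.397, 0.011, 0.005, -0.0], 'eef_pos': [182.413, 623.302, 230.481], 'tool_rot': [-3.14, -0.0, 2.857], 'force': [-0.227, -0.77, -0.464], 'torque': [0.053, 0.026, -0.003], 'gripper_force': 0.0, 'width': 85.108}
```

View pics/scene0.png

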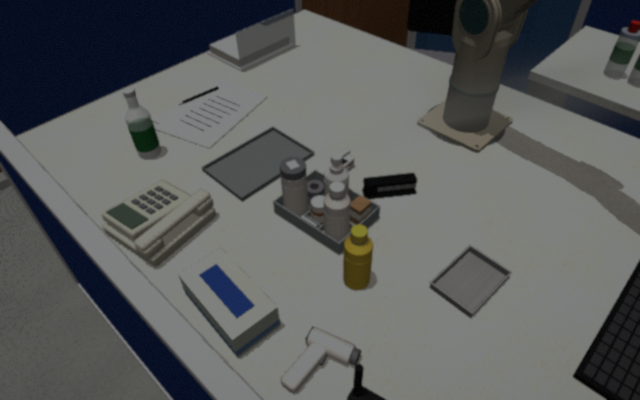

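View pics/top0.png

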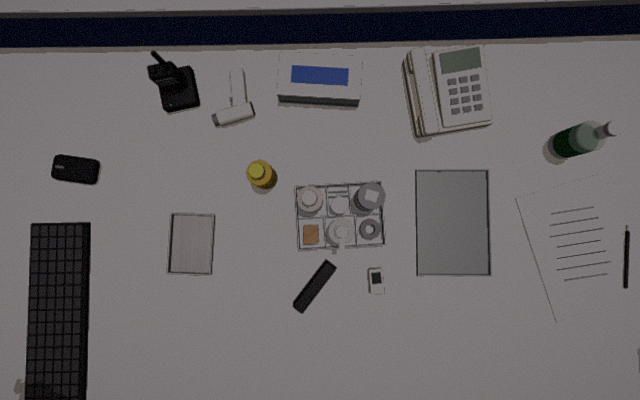

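Scene: the caddy is at about (340,215) in the top picture. Saline is back-left (310,200), wipes back-right (370,197), the pump in the front centre (337,235) and the jar at (338,204). The tray is to the right (452,222) and the dish to the left (191,243). The yellow look-alike is at (261,175).

```bash
python3 - <<'E'
from h import *
d=cam("top"); save(d,"top1.png",(280,165,400,265),6); W=d["W"]
s=cam("scene"); Ws=s["W"]; save(s,"scene1.png",(265,140,395,255),6)
print(np.nanmedian(W[340:390,200:400,2]),np.nanmedian(Ws[40:80,330:400,2]))
def rect(W,box,zl,zh):
    u0,v0,u1,v1=box; w=W[v0:v1,u0:u1].reshape(-1,3); w=w[(w[:,2]>zl)&(w[:,2]<zh)]
    r=cv2.minAreaRect(w[:,:2].astype(np.float32)); return len(w),r
print("tray",rect(W,(405,160,500,285),8,20)); print("dish",rect(W,(155,200,225,285),12,26))
print("caddy",rect(W,(280,170,400,262),32,46))
# tall clusters, both cameras
for nm,WW in(("top",W),("scene",Ws)):
    w=WW.reshape(-1,3); m=(w[:,0]>400)&(w[:,0]<720)&(abs(w[:,1])<160)
    w=w[m]
    for zl,zh in((28,36),(36,44),(50,56),(56,70),(70,100),(100,125),(125,134),(134,142),(142,150),(150,162)):
        q=w[(w[:,2]>zl)&(w[:,2]<zh)]
        if len(q)<3: continue
        img=np.zeros((320,320),np.uint8); img[(q[:,0]-400).astype(int),(q[:,1]+160).astype(int)]=255
        img=cv2.dilate(img,np.ones((7,7)))
        n,l=cv2.connectedComponents(img)
        lab=l[(q[:,0]-400).astype(int),(q[:,1]+160).astype(int)]
        for k in range(1,n):
            c=q[lab==k]
            if len(c)>4: print(nm,zl,len(c),"x",c[:,0].min().round(),c[:,0].max().round(),"y",c[:,1].min().round(),c[:,1].max().round(),"med",np.median(c,0).round(1))
E
```

```text
-0.04029112228442955 1.5579714226849433
tray (651, ((532.443603515625, -307.0594482421875), (173.05322265625, 249.09402465820312), 89.29280090332031))
dish (432, ((490.084716796875, 311.3446350097656), (107.0190200805664, 145.9254608154297), 87.3504409790039))
caddy (465, ((537.4191284179688, -41.1324462890625), (178.34593200683594, 201.64830017089844), 2.7954890727996826))
top 28 150 x 401.0 426.0 y -136.0 -106.0 med [ 412.8 -120.6   31.2]
top 28 5 x 485.0 492.0 y -142.0 -140.0 med [ 487.8 -141.5   34. ]
top 28 180 x 497.0 543.0 y -142.0 -87.0 med [ 517.7 -113.3   29.7]
top 28 8 x 541.0 557.0 y -139.0 -138.0 med [ 548.7 -138.7   32.3]
top 28 6 x 574.0 597.0 y -79.0 -75.0 med [589.  -74.8  32.6]
top 28 45 x 609.0 614.0 y -59.0 -15.0 med [612.  -37.9  30.6]
top 28 9 x 621.0 624.0 y -12.0 9.0 med [621.6  -0.8  34.6]
top 28 5 x 623.0 624.0 y -43.0 -33.0 med [623.5 -38.   32.3]
top 36 13 x 403.0 444.0 y -28.0 -11.0 med [428.4 -21.1  42.4]
top 36 10 x 417.0 442.0 y -3.0 16.0 med [429.9   3.   42.2]
top 36 261 x 474.0 631.0 y -138.0 62.0 med [599.   15.4  39.9]
top 36 107 x 480.0 575.0 y -
[... 4646 characters left out ...]
9.0 665.0 y 116.0 153.0 med [655.9 142.2 127. ]
scene 134 73 x 568.0 619.0 y -118.0 -73.0 med [608.5 -84.2 138.2]
scene 134 38 x 570.0 604.0 y 15.0 44.0 med [597.   35.8 139.4]
scene 134 57 x 637.0 661.0 y 126.0 152.0 med [656.7 145.4 137.2]
scene 142 25 x 510.0 528.0 y -48.0 -27.0 med [524.4 -31.8 146.4]
scene 142 351 x 560.0 618.0 y -131.0 -73.0 med [ 590.4 -100.3  144.5]
scene 142 46 x 581.0 603.0 y 18.0 44.0 med [597.9  34.7 145.1]
scene 142 47 x 638.0 661.0 y 127.0 152.0 med [655.9 143.3 146. ]
scene 150 164 x 475.0 529.0 y -52.0 -25.0 med [512.7 -36.1 158.3]
scene 150 172 x 572.0 602.0 y 11.0 43.0 med [588.7  28.5 158.6]
scene 150 193 x 628.0 661.0 y 119.0 150.0 med [646.4 135.8 154.7]
```

View pics/top1.png

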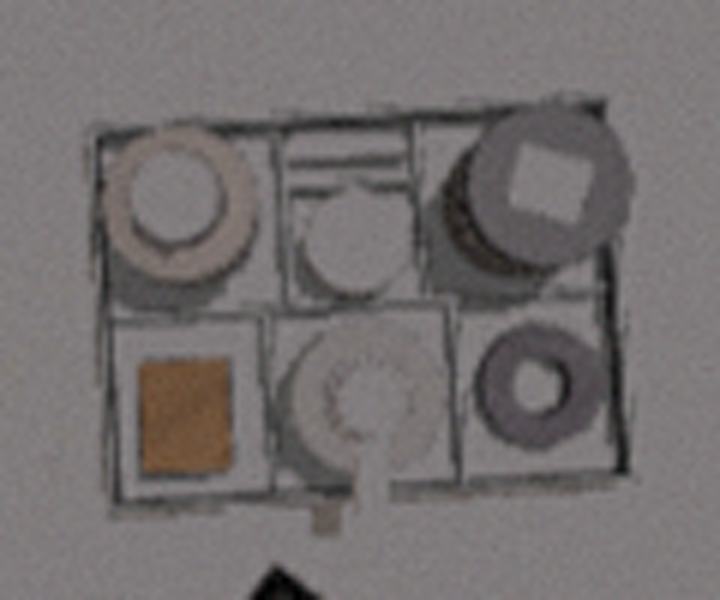

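View pics/scene1.png

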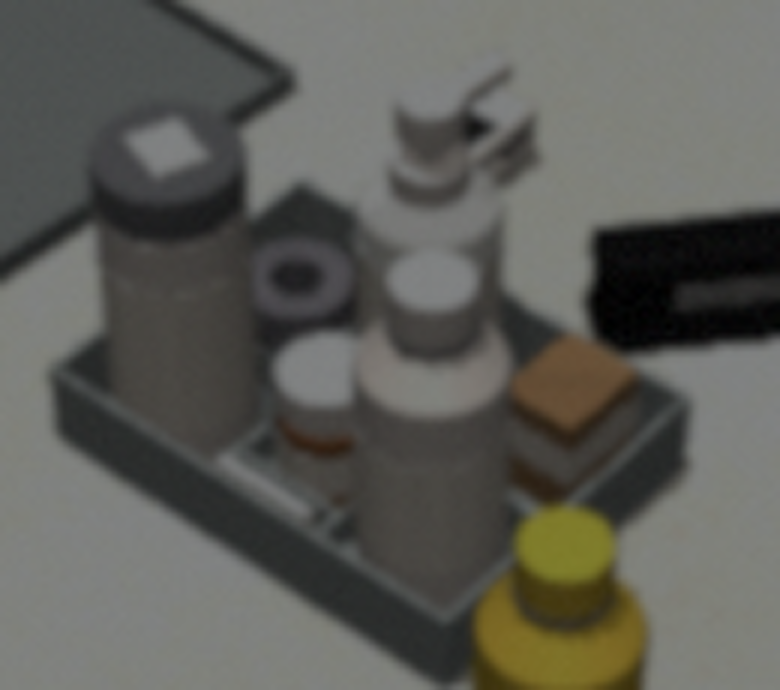

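Pictures show: saline cap at top1 (176,197), pump head (372,397) with its spout pointing straight along -x, wipes lid (550,185), jar (355,240). The heights match the given sizes: 159, 160 and 144 mm, and 64 mm for the jar.

World positions in mm:

| Item | x | y |
|---|---|---|
| Wipes | 590 | -102.5 |
| Pump | 517 | -39 |
| Saline | 587 | 26 |
| Jar | 574.5 | -39.5 |
| Tray | 532 | -307 |
| Dish | 490 | 311 |

I start with the wipes, closing along world y.

>>> {"fn": "step_arm", "kwargs": {"commands": [-6,-6,0,0,0,-0.14,1,-12,-11.5,0,0,0,-0.284,1,-18,-17.5,0,0,0,-0.284,1,-24,-23.5,0,0,0,-0.284,1,-30,-29,0,0,0,-0.284,1,-36,-35,0,0,0,-0.284,1,-42,-41,0,0,0,-0.284,1,-48,-47,0,0,0,-0.284,1,-54,-53,0,0,0,-0.284,1,-59.5,-58.2,0,0,0,-0.284,1]}}

```text
clock: 1.2
eef_pos: [428.4, 186.2, 231.5]
tool_rot: [3.141, 0.0, 3.141]
force: [1.7, 1.6, 0.0]
width: 85.4
gripper_force: 0.0
```

>>> {"fn": "step_arm", "kwargs": {"commands": [-16.2,-28.9,0,0,0,0,1,-16.2,-28.9,0,0,0,0,1,-16.2,-28.9,0,0,0,0,1,-16.2,-28.9,0,0,0,0,1,-16.2,-28.9,0,0,0,0,1,-16.2,-28.9,0,0,0,0,1,-16.2,-28.9,0,0,0,0,1,-16.2,-28.9,0,0,0,0,1,-16.2,-28.9,2,0,0,0,1,-16.2,-28.9,3,0,0,0,1]}}

```text
clock: 2.2
eef_pos: [588.4, -100.3, 199.9]
tool_rot: [3.141, -0.002, 3.141]
force: [-0.9, -0.1, -0.9]
width: 85.5
gripper_force: 0.0
```

```bash
python3 - <<'E'
from h import *
s=ctrl.read_state(); print(s["eef_pos"],s["tool_rot"],s["qpos"])
d=cam("wrist"); save(d,"w0.png")
W=d["W"]; w=W.reshape(-1,3)
print("cam",np.linalg.inv(d["world_to_cam"])[:3].round(2).tolist())
for nm,c,zl,zh in(("wipes",(590,-102),138,152),("pump",(517,-39),100,128),("saline",(587,26),148,168),("jar",(575,-39),56,70)):
    q=w[(abs(w[:,0]-c[0])<42)&(abs(w[:,1]-c[1])<42)&(w[:,2]>zl)&(w[:,2]<zh)]
    if len(q)>10: print(nm,len(q),np.percentile(q,[1,99],0).round(1).tolist(),np.percentile(q,[1,99],0).mean(0).round(1))
E
```

```text
[ 588.43150888 -100.25006581  199.90985071] [ 3.14062847e+00 -2.30867368e-03  3.14115770e+00] [ 0.10296797  0.58744248  0.03022705  1.70391875 -0.02311858  0.85298762
  1.71373907]
cam [[0.0, 0.96, 0.26, 520.69], [1.0, -0.0, 0.0, -101.33], [0.0, 0.26, -0.96, 341.34]]
wipes 5407 [[561.3, -132.0, 140.4], [614.5, -78.8, 145.4]] [ 587.9 -105.4  142.9]
pump 2530 [[489.3, -69.4, 102.4], [541.9, -23.4, 125.9]] [515.6 -46.4 114.1]
saline 2191 [[570.3, 8.0, 148.4], [599.5, 37.5, 159.1]] [584.9  22.7 153.7]
jar 1747 [[554.3, -60.9, 56.7], [598.8, 1.7, 68.9]] [576.6 -29.6  62.8]
```

>>> {"fn": "step_arm", "kwargs": {"commands": [0,-0.4,0,0,0,0,1,0,-0.4,3,0,0,0,1,0,-0.4,6,0,0,0,1,0,-0.4,8.5,0,0,0,1,0,-0.4,9.5,0,0,0,1,0,-0.4,9.5,0,0,0,1,0,-0.4,9.5,0,0,0,0.4,0,-0.4,9.5,0,0,0,0,0,-0.4,9.5,0,0,0,0,0,-0.4,9.5,0,0,0,0]}}

```text
clock: 3.25
eef_pos: [590.9, -105.1, 108.3]
tool_rot: [-3.141, 0.004, 3.141]
force: [-0.9, 0.9, 7.3]
width: 56.6
gripper_force: 63.8
```

>>> {"fn": "step_arm", "kwargs": {"commands": [0,0,0,0,0,0,0,0,0,0,0,0,0,0,0,0,-0.5,0,0,0,0,0,0,-1.5,0,0,0,0]}}

```text
clock: 3.65
eef_pos: [588.6, -105.0, 121.2]
tool_rot: [3.141, -0.002, 3.141]
force: [0.1, 1.3, -2.8]
width: 56.7
gripper_force: 64.2
```

>>> {"fn": "step_arm", "kwargs": {"commands": [0,0,-2,0,0,0,0,0,0,-5,0,0,0,0,-0.2,-1.5,-6.5,0,0,0,0,-0.5,-4.5,-6.5,0,0,0,0,-1.1,-8.5,-6.5,0,0,0,0,-1.7,-12.5,-6.5,0,0,0,0,-2.2,-16,-6.5,0,0,0,0,-2.6,-18.8,-6.5,0,0,0,0,-2.8,-20.2,-6.5,0,0,0,0,-2.8,-20.2,-6.5,0,0,0,0]}}

```text
clock: 4.65
eef_pos: [616.5, -309.7, 186.3]
tool_rot: [-3.14, -0.001, 3.137]
force: [-1.1, -1.2, -2.7]
width: 56.7
gripper_force: 64.6
```

>>> {"fn": "step_arm", "kwargs": {"commands": [0,0,1,0,0,0,0,0,0,3,0,0,0,0,0,0,5,0,0,0,0,0,0,6.2,0,0,0,0,0,0,6.6,0,0,0,0,0,0,6.6,0,0,0,0]}}

```text
clock: 5.25
eef_pos: [617.3, -305.8, 119.8]
tool_rot: [3.141, -0.001, -3.141]
force: [0.5, 0.1, -2.6]
width: 56.9
gripper_force: 64.5
```

>>> {"fn": "step_arm", "kwargs": {"commands": [0,0,0.5,0,0,0,0,0,0,0.9,0,0,0,0,0,0,1.2,0,0,0,0,0,0,1.3,0,0,0,0,0,0,1.3,0,0,0,0]}}

```text
clock: 5.75
eef_pos: [617.4, -307.2, 107.4]
tool_rot: [-3.142, 0.0, 3.141]
force: [0.8, -0.0, -2.1]
width: 56.5
gripper_force: 64.7
```

>>> {"fn": "step_arm", "kwargs": {"commands": [0,0,0.1,0,0,0,0,0,0,0.2,0,0,0,0,0,0,0.3,0,0,0,0,0,0,0.3,0,0,0,0]}}

```text
clock: 6.15
eef_pos: [618.0, -307.2, 107.3]
tool_rot: [-3.141, 0.002, 3.141]
force: [-3.6, 2.9, 13.5]
width: 56.7
gripper_force: 66.2
```

>>> {"fn": "step_arm", "kwargs": {"commands": [0,0,-0.2,0,0,0,0,0,0,-0.2,0,0,0,0.4,0,0,-0.2,0,0,0,1,0,0,-0.2,0,0,0,1,0,0,-0.2,0,0,0,1,0,0,-1,0,0,0,1,0,0,-4,0,0,0,1,0,0,-8,0,0,0,1,0,0,-12,0,0,0,1,0,0,-12,0,0,0,1]}}

```text
clock: 7.15
eef_pos: [621.0, -309.0, 231.7]
tool_rot: [-3.136, 0.012, 3.141]
force: [0.7, -0.2, -0.8]
width: 85.5
gripper_force: 0.0
```

>>> {"fn": "step_arm", "kwargs": {"commands": [2,4,0,0,0,0,1,3.7,8.5,0,0,0,0,1,5.4,13,0,0,0,0,1,7.1,17.5,0,0,0,0,1,8.6,22,0,0,0,0,1,9.8,25.5,0,0,0,0,1,10.2,26.7,0,0,0,0,1,10.2,26.7,1.5,0,0,0,1,10.2,26.7,3,0,0,0,1,10.2,26.7,3,0,0,0,1]}}

```text
clock: 8.15
eef_pos: [514.4, -40.6, 192.9]
tool_rot: [-3.141, -0.003, 3.14]
force: [-0.4, -0.5, -0.7]
width: 85.7
gripper_force: 0.0
```

```bash
python3 - <<'E'
from h import *
s=ctrl.read_state(); print(s["eef_pos"],s["tool_rot"])
d=cam("wrist"); save(d,"w1.png")
w=d["W"].reshape(-1,3)
for nm,c,r,zl,zh in(("head",(517,-40),18,148,166),("spout",(488,-40),16,140,166),("collar",(517,-39),25,122,136),("saline",(587,26),30,150,168),("jar",(575,-39),26,56,70)):
    q=w[(abs(w[:,0]-c[0])<r)&(abs(w[:,1]-c[1])<r)&(w[:,2]>zl)&(w[:,2]<zh)]
    if len(q)>10: print(nm,len(q),np.percentile(q,[1,99],0).round(1).tolist(),np.percentile(q,[1,99],0).mean(0).round(1))
E
```

```text
[514.41918784 -40.64401672 192.86776037] [-3.14112524 -0.00330836  3.1401572 ]
head 1509 [[499.4, -54.0, 150.5], [526.2, -30.5, 160.1]] [512.8 -42.2 155.3]
spout 1009 [[475.6, -47.9, 151.3], [503.6, -36.0, 158.0]] [489.6 -41.9 154.7]
collar 309 [[502.3, -57.1, 122.4], [519.7, -27.6, 132.1]] [511.  -42.3 127.2]
saline 1130 [[569.6, 8.0, 150.3], [597.6, 28.9, 158.8]] [583.6  18.5 154.6]
jar 802 [[564.5, -60.1, 60.5], [591.5, -22.5, 64.0]] [578.  -41.3  62.2]
```

View pics/w1.png

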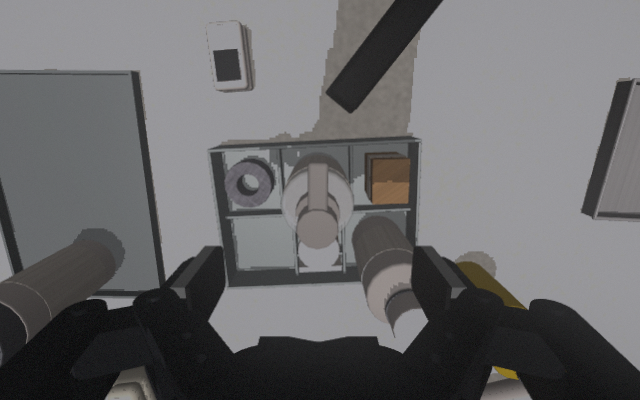

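Wrist picture: pump head at about (318,235), midway between the fingers, spout straight toward the robot. The wipes stand upright in the tray at the left. Next I pinch the pump head.

>>> {"fn": "step_arm", "kwargs": {"commands": [0,0,2,0,0,0,1,0,0,4,0,0,0,1,0,0,5.2,0,0,0,1,0,0,5.6,0,0,0,1,0,0,5.6,0,0,0,1,0,0,5.6,0,0,0,0.5,0,0,5.6,0,0,0,0,0,0,5.6,0,0,0,0,0,0,5.6,0,0,0,0,0,0,5.6,0,0,0,0]}}

```text
clock: 9.2
eef_pos: [516.0, -40.2, 138.9]
tool_rot: [-3.141, 0.001, 3.141]
force: [0.1, -1.2, 4.5]
width: 24.2
gripper_force: 58.7
```

>>> {"fn": "step_arm", "kwargs": {"commands": [0,0,0,0,0,0,0,0,0,0,0,0,0,0,0,0,0,0,0,0,0]}}

```text
clock: 9.5
eef_pos: [516.0, -40.3, 138.9]
tool_rot: [-3.141, 0.001, 3.141]
force: [-1.1, -1.0, 5.7]
width: 23.8
gripper_force: 58.9
```

>>> {"fn": "step_arm", "kwargs": {"commands": [0,0,-0.5,0,0,0,0,0,0,-2.5,0,0,0,0,0,0,-5,0,0,0,0,0,0,-7,0,0,0,0,0.3,-1.5,-7.5,0,0,0,0,1.1,-4.5,-7.5,0,0,0,0,2,-8.5,-7.5,0,0,0,0,3,-12.5,-7.5,0,0,0,0,4,-16.5,-7.5,0,0,0,0,4.8,-20,-7.5,0,0,0,0]}}

```text
clock: 10.5
eef_pos: [464.7, -243.0, 212.1]
tool_rot: [-3.142, -0.003, 3.139]
force: [0.9, -0.1, -2.7]
width: 23.5
gripper_force: 59.2
```

>>> {"fn": "step_arm", "kwargs": {"commands": [0.8,-3.5,0,0,0,0,0,1.4,-6,0,0,0,0,0,1.6,-6.7,0,0,0,0,0,1.6,-6.7,1,0,0,0,0,1.6,-6.7,3,0,0,0,0,1.6,-6.7,5,0,0,0,0,1.6,-6.7,6.2,0,0,0,0,1.6,-6.7,6.6,0,0,0,0,1.6,-6.7,6.6,0,0,0,0]}}

```text
clock: 11.4
eef_pos: [451.2, -306.0, 146.6]
tool_rot: [3.141, -0.001, -3.141]
force: [-0.3, -0.3, -2.2]
width: 23.9
gripper_force: 59.4
```

>>> {"fn": "step_arm", "kwargs": {"commands": [0,0,0.3,0,0,0,0,0,0,0.5,0,0,0,0,0,0,0.65,0,0,0,0,0,0,0.75,0,0,0,0,0,0,0.75,0,0,0,0]}}

```text
clock: 11.9
eef_pos: [451.3, -307.0, 139.8]
tool_rot: [-3.142, 0.0, 3.141]
force: [-0.0, 0.4, -3.0]
width: 23.8
gripper_force: 59.4
```

>>> {"fn": "step_arm", "kwargs": {"commands": [0,0,0.1,0,0,0,0,0,0,0.15,0,0,0,0,0,0,0.15,0,0,0,0]}}

```text
clock: 12.2
eef_pos: [451.3, -306.9, 138.2]
tool_rot: [3.141, -0.0, 3.141]
force: [0.1, 1.0, -3.1]
width: 23.8
gripper_force: 59.4
```

>>> {"fn": "step_arm", "kwargs": {"commands": [0,0,0.05,0,0,0,0,0,0,0.1,0,0,0,0,0,0,0.1,0,0,0,0]}}

```text
clock: 12.5
eef_pos: [451.7, -307.3, 137.9]
tool_rot: [-3.141, 0.001, 3.141]
force: [-1.5, 0.0, 3.5]
width: 23.8
gripper_force: 60.0
```

>>> {"fn": "step_arm", "kwargs": {"commands": [0,0,0,0,0,0,0.3,0,0,0,0,0,0,0.7,0,0,0,0,0,0,1,0,0,0,0,0,0,1,0,0,0,0,0,0,1,0,0,-1,0,0,0,1,0,0,-4,0,0,0,1,0,0,-8,0,0,0,1,0,0,-9,0,0,0,1]}}

```text
clock: 13.4
eef_pos: [453.4, -308.4, 231.8]
tool_rot: [-3.138, 0.006, 3.141]
force: [0.2, -0.4, -0.5]
width: 85.4
gripper_force: 0.0
```

>>> {"fn": "step_arm", "kwargs": {"commands": [-2,5,0,0,0,0,1,-4,10,0,0,0,0,1,-6,14.5,0,0,0,0,1,-8,19,0,0,0,0,1,-10,24,0,0,0,0,1,-12,29,0,0,0,0,1,-13.5,32.8,0,0,0,0,1,-13.5,33.2,0,0,0,0,1,-13.5,33.2,0,0,0,0,1,-13.5,33.2,0,0,0,0,1]}}

```text
clock: 14.4
eef_pos: [586.0, 23.2, 227.2]
tool_rot: [-3.14, -0.001, 3.139]
force: [-0.2, -0.4, 0.3]
width: 85.8
gripper_force: 0.0
```

```bash
python3 - <<'E'
from h import *
s=ctrl.read_state(); print(s["eef_pos"],s["tool_rot"])
d=cam("wrist"); save(d,"w2.png")
w=d["W"].reshape(-1,3)
for nm,c,r,zl,zh in(("saline",(586,24),28,150,168),("body",(586,24),40,85,115),("jar",(575,-39),26,56,70)):
    q=w[(abs(w[:,0]-c[0])<r)&(abs(w[:,1]-c[1])<r)&(w[:,2]>zl)&(w[:,2]<zh)]
    if len(q)>10: print(nm,len(q),np.percentile(q,[1,99],0).round(1).tolist(),np.percentile(q,[1,99],0).mean(0).round(1))
t=cam("top"); save(t,"top2.png",(280,150,500,290),3.4)
E
```

```text
[586.02834851  23.21192753 227.21750704] [-3.14012495e+00 -8.15239489e-04  3.13947294e+00]
saline 1536 [[570.5, 9.0, 151.3], [600.1, 38.0, 159.2]] [585.3  23.5 155.3]
body 300 [[557.7, -1.8, 85.5], [576.3, 49.4, 114.4]] [567.   23.8  99.9]
jar 1269 [[554.9, -59.3, 57.8], [591.9, -22.0, 64.3]] [573.4 -40.7  61.1]
```

View pics/top2.png

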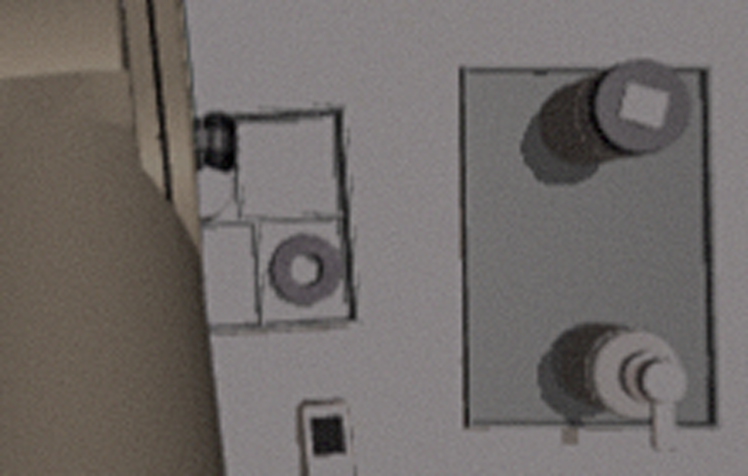

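Top picture: the wipes at (640,105) and the pump at (630,375) stand upright in the tray. Tape is in place. Next is the saline cap.

>>> {"fn": "step_arm", "kwargs": {"commands": [0,0.1,3,0,0,0,1,0,0.1,6,0,0,0,1,0,0.1,8.3,0,0,0,1,0,0.1,9,0,0,0,1,0,0.1,9,0,0,0,1,0,0.1,9,0,0,0,0.5,0,0.1,9,0,0,0,0,0,0.1,9,0,0,0,0,0,0.1,9,0,0,0,0,0,0.1,9,0,0,0,0]}}

```text
clock: 15.5
eef_pos: [587.4, 25.7, 138.4]
tool_rot: [-3.141, 0.002, 3.141]
force: [-0.2, -1.8, 6.1]
width: 30.0
gripper_force: 59.2
```

>>> {"fn": "step_arm", "kwargs": {"commands": [0,0,0,0,0,0,0,0,0,0,0,0,0,0,0,0,0,0,0,0,0]}}

```text
clock: 15.8
eef_pos: [587.4, 25.7, 138.5]
tool_rot: [-3.141, 0.002, 3.141]
force: [-0.3, -0.9, 5.9]
width: 30.2
gripper_force: 59.2
```

>>> {"fn": "step_arm", "kwargs": {"commands": [0,0,-0.5,0,0,0,0,0,0,-2.5,0,0,0,0,0,0,-5.5,0,0,0,0,0,0,-8,0,0,0,0,0.2,-1,-9,0,0,0,0,0.5,-3.5,-9,0,0,0,0,1.1,-7.5,-9,0,0,0,0,1.8,-12,-9,0,0,0,0,2.5,-16.5,-9,0,0,0,0,3.2,-21,-9,0,0,0,0]}}

```text
clock: 16.8
eef_pos: [552.5, -186.2, 226.1]
tool_rot: [3.141, -0.003, 3.141]
force: [0.7, 0.3, -3.7]
width: 29.9
gripper_force: 59.9
```

>>> {"fn": "step_arm", "kwargs": {"commands": [0.7,-4.5,0,0,0,0,0,1.3,-8.5,0,0,0,0,0,1.7,-11.5,0,0,0,0,0,1.8,-12.3,0,0,0,0,0,1.8,-12.3,1.5,0,0,0,0,1.8,-12.3,4,0,0,0,0,1.8,-12.3,6.5,0,0,0,0,1.8,-12.3,7.8,0,0,0,0,1.8,-12.3,8.2,0,0,0,0,1.8,-12.3,8.2,0,0,0,0]}}

```text
clock: 17.8
eef_pos: [536.1, -306.8, 144.9]
tool_rot: [3.141, -0.001, 3.141]
force: [0.2, 0.1, -3.7]
width: 29.9
gripper_force: 60.1
```

>>> {"fn": "step_arm", "kwargs": {"commands": [0,0,0.3,0,0,0,0,0,0,0.5,0,0,0,0,0,0,0.6,0,0,0,0,0,0,0.65,0,0,0,0,0,0,0.7,0,0,0,0,0,0,0.7,0,0,0,0]}}

```text
clock: 18.4
eef_pos: [536.3, -307.0, 138.4]
tool_rot: [-3.142, 0.0, 3.141]
force: [0.3, -0.5, -3.3]
width: 29.8
gripper_force: 60.1
```

>>> {"fn": "step_arm", "kwargs": {"commands": [0,0,0.05,0,0,0,0,0,0,0.05,0,0,0,0]}}

```text
clock: 18.6
eef_pos: [536.3, -307.0, 137.8]
tool_rot: [3.142, -0.0, 3.141]
force: [0.0, 0.5, -3.1]
width: 30.0
gripper_force: 60.1
```

>>> {"fn": "step_arm", "kwargs": {"commands": [0,0,0.05,0,0,0,0,0,0,0.1,0,0,0,0,0,0,0.1,0,0,0,0]}}

```text
clock: 18.9
eef_pos: [536.7, -307.3, 137.5]
tool_rot: [-3.141, 0.001, 3.141]
force: [-1.3, 1.1, 1.7]
width: 30.1
gripper_force: 60.8
```

>>> {"fn": "step_arm", "kwargs": {"commands": [0,0,0,0,0,0,0.3,0,0,0,0,0,0,0.7,0,0,0,0,0,0,1,0,0,0,0,0,0,1,0,0,0,0,0,0,1,0,0,-1,0,0,0,1,0,0,-4,0,0,0,1,0,0,-8,0,0,0,1,0,0,-8,0,0,0,1]}}

```text
clock: 19.8
eef_pos: [539.7, -309.0, 223.0]
tool_rot: [-3.136, 0.01, 3.141]
force: [1.7, -0.2, 0.4]
width: 85.3
gripper_force: 0.0
```

>>> {"fn": "step_arm", "kwargs": {"commands": [-0.6,4,0,0,0,0,1,-1.2,8.5,0,0,0,0,1,-1.9,13,0,0,0,0,1,-2.6,17.5,0,0,0,0,1,-3.2,22,1,0,0,0,1,-3.7,26,2,0,0,0,1,-3.8,26.7,4,0,0,0,1,-3.8,26.7,6,0,0,0,1,-3.8,26.7,6,0,0,0,1,-3.8,26.7,6,0,0,0,1]}}

```text
clock: 20.8
eef_pos: [574.6, -40.5, 157.1]
tool_rot: [-3.141, -0.0, 3.14]
force: [0.5, -0.4, 0.8]
width: 85.4
gripper_force: 0.0
```

```bash
python3 - <<'E'
from h import *
s=ctrl.read_state(); print(s["eef_pos"],s["tool_rot"])
d=cam("wrist"); save(d,"w3.png")
w=d["W"].reshape(-1,3)
for nm,c,r,zl,zh in(("jar",(575,-39),30,58,70),):
    q=w[(abs(w[:,0]-c[0])<r)&(abs(w[:,1]-c[1])<r)&(w[:,2]>zl)&(w[:,2]<zh)]
    if len(q)>10: print(nm,len(q),np.percentile(q,[1,99],0).round(1).tolist(),np.percentile(q,[1,99],0).mean(0).round(1))
E
```

```text
[574.57404661 -40.45182923 157.11671006] [-3.14132956e+00 -1.78962654e-04  3.14023719e+00]
jar 1937 [[554.6, -59.8, 60.0], [591.7, -23.1, 64.3]] [573.2 -41.4  62.1]
```

View pics/w3.png

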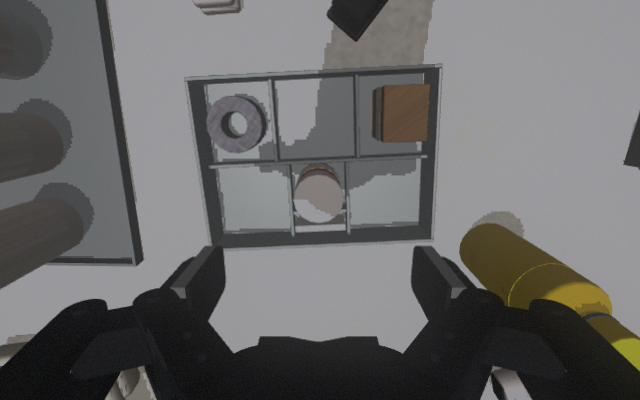

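The wrist picture shows the jar at (320,195) alone between the fingers, with all three tall containers standing in the tray at the left. Next I take the jar.

>>> {"fn": "step_arm", "kwargs": {"commands": [0,0,3,0,0,0,1,0,0,6.5,0,0,0,1,0,0,9.5,0,0,0,1,0,0,11.2,0,0,0,1,0,0,11.5,0,0,0,1,0,0,11.5,0,0,0,1,0,0,11.5,0,0,0,0.4,0,0,11.5,0,0,0,0,0,0,11.5,0,0,0,0,0,0,11.5,0,0,0,0]}}

```text
clock: 21.85
eef_pos: [575.2, -40.1, 43.1]
tool_rot: [-3.142, 0.002, 3.141]
force: [-0.5, 0.8, 6.2]
width: 38.3
gripper_force: 59.7
```

>>> {"fn": "step_arm", "kwargs": {"commands": [0,0,0,0,0,0,0,0,0,0,0,0,0,0,0,0,0,0,0,0,0]}}

```text
clock: 22.15
eef_pos: [575.2, -40.1, 43.1]
tool_rot: [-3.142, 0.002, 3.141]
force: [-1.0, -1.0, 6.6]
width: 38.4
gripper_force: 59.7
```

```bash
python3 - <<'E'
from h import *
d=np.load("top0.npy"); 
import scipy.optimize as so
def fit(W,box,zl,zh,c0,L,B):
    u0,v0,u1,v1=box; w=W[v0:v1,u0:u1].reshape(-1,3); w=w[(w[:,2]>zl)&(w[:,2]<zh)][:,:2]
    def f(p):
        c,s=np.cos(p[2]),np.sin(p[2]); q=(w-p[:2])@np.array([[c,-s],[s,c]])
        return np.maximum(abs(q[:,0])-L/2,abs(q[:,1])-B/2)
    r=so.least_squares(f,[*c0,0],loss="soft_l1"); return r.x.round(3),np.std(f(r.x)).round(2),len(w)
print("dish",fit(d,(155,200,225,285),14,26,(490,311),139,99))
print("tray",fit(d,(405,160,500,285),9,20,(532,-307),247,167))
s=np.load("scene0.npy")
print("dish scene",fit(s,(420,235,520,320),14,26,(490,311),139,99))
E
```

```text
dish (array([ 4.89964e+02,  3.10833e+02, -5.70000e-02]), np.float64(1.45), 413)
tray (array([ 5.32561e+02, -3.06313e+02, -1.20000e-02]), np.float64(3.67), 589)
dish scene (array([ 4.90998e+02,  3.10511e+02, -5.80000e-02]), np.float64(1.4), 525)
```

>>> {"fn": "step_arm", "kwargs": {"commands": [0,0,-0.5,0,0,0,0,0,0,-3,0,0,0,0,0,0,-6.5,0,0,0,0,0.2,1,-9,0,0,0,0,0.9,3.5,-10,0,0,0,0,1.9,8,-10,0,0,0,0,3,12.5,-10,0,0,0,0,4.1,17,-10,0,0,0,0,5.2,21.5,-10,0,0,0,0,6.3,26,-10,0,0,0,0]}}

```text
clock: 23.15
eef_pos: [511.0, 221.8, 142.3]
tool_rot: [3.141, 0.0, 3.141]
force: [0.8, 0.3, -1.0]
width: 38.1
gripper_force: 60.8
```

>>> {"fn": "step_arm", "kwargs": {"commands": [1.1,4.5,0,0,0,0,0,1.8,7.5,0,0,0,0,0,2.1,9,0,0,0,0,0,2.1,9,1,0,0,0,0,2.1,9,3.5,0,0,0,0,2.1,9,6.5,0,0,0,0,2.1,9,8.5,0,0,0,0,2.1,9,9,0,0,0,0,2.1,9,9,0,0,0,0,2.1,9,9,0,0,0,0]}}

```text
clock: 24.15
eef_pos: [491.9, 309.1, 52.5]
tool_rot: [3.141, 0.001, 3.139]
force: [-0.3, 0.5, -0.1]
width: 37.9
gripper_force: 60.8
```

>>> {"fn": "step_arm", "kwargs": {"commands": [0.1,0.1,0.4,0,0,0,0,0.1,0.1,0.7,0,0,0,0,0.1,0.1,0.9,0,0,0,0,0.1,0.1,1,0,0,0,0,0.1,0.1,1.05,0,0,0,0,0.1,0.1,1.05,0,0,0,0]}}

```text
clock: 24.75
eef_pos: [489.8, 311.0, 41.3]
tool_rot: [-3.142, -0.0, 3.141]
force: [0.8, 0.4, -0.5]
width: 38.2
gripper_force: 60.8
```

>>> {"fn": "step_arm", "kwargs": {"commands": [0,0,0.05,0,0,0,0,0,0,0.1,0,0,0,0,0,0,0.1,0,0,0,0]}}

```text
clock: 25.05
eef_pos: [489.9, 311.0, 41.1]
tool_rot: [3.141, 0.0, 3.141]
force: [-2.1, -1.6, 5.5]
width: 37.8
gripper_force: 61.5
```

>>> {"fn": "step_arm", "kwargs": {"commands": [0,0,0,0,0,0,0.55,0,0,0,0,0,0,0.7,0,0,0,0,0,0,1,0,0,0,0,0,0,1,0,0,0,0,0,0,1,0,0,-1,0,0,0,1,0,0,-4,0,0,0,1,0,0,-9,0,0,0,1,0,0,-14,0,0,0,1,0,0,-18,0,0,0,1]}}

```text
clock: 26.05
eef_pos: [490.3, 311.2, 224.0]
tool_rot: [3.14, 0.002, 3.141]
force: [0.2, 0.6, -0.2]
width: 85.7
gripper_force: 0.0
```

```bash
python3 - <<'E'
from h import *
s=ctrl.read_state(); print(s["eef_pos"])
d=cam("scene"); save(d,"scene2.png",(240,60,520,320),2.2)
def blob(W,c,r,zl,zh,nm):
    w=W.reshape(-1,3); q=w[(np.hypot(w[:,0]-c[0],w[:,1]-c[1])<r)&(w[:,2]>zl)&(w[:,2]<zh)]
    if len(q)>10: print(nm,len(q),np.percentile(q,[1,99],0).round(1).tolist(),np.percentile(q,[1,99],0).mean(0).round(1))
for n in("scene","top"):
    W=d["W"] if n=="scene" else cam("top")["W"]
    blob(W,(490,311),28,56,70,n+" jar"); blob(W,(617,-307),38,138,150,n+" wipes"); blob(W,(536,-307),22,150,165,n+" saline cap"); blob(W,(452,-307),17,148,166,n+" pump head")
E
```

```text
[490.29527371 311.22205294 223.95143717]
scene jar 293 [[471.3, 292.7, 57.2], [509.0, 330.4, 65.2]] [490.1 311.6  61.2]
scene wipes 315 [[590.0, -331.4, 138.6], [644.1, -275.2, 147.6]] [ 617.  -303.3  143.1]
scene saline cap 110 [[521.7, -321.0, 150.5], [550.9, -290.7, 161.3]] [ 536.3 -305.9  155.9]
scene pump head 78 [[438.7, -316.7, 148.6], [463.5, -292.4, 161.8]] [ 451.1 -304.5  155.2]
top jar 169 [[469.4, 294.2, 56.9], [506.2, 326.4, 66.6]] [487.8 310.3  61.7]
top wipes 613 [[590.8, -330.1, 139.0], [643.2, -277.3, 147.2]] [ 617.  -303.7  143.1]
top saline cap 202 [[519.3, -320.1, 150.6], [549.5, -291.4, 160.6]] [ 534.4 -305.7  155.6]
top pump head 165 [[435.4, -318.5, 149.1], [463.2, -293.2, 161.5]] [ 449.3 -305.8  155.3]
```

View pics/scene2.png

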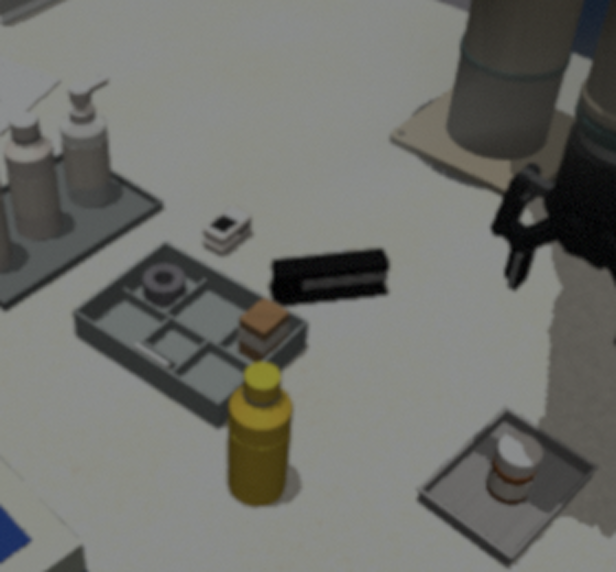

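Scene picture: the jar stands upright in the middle of the dish (515,465), and the caddy is empty apart from tape and carton. All three tall containers are upright in the tray. Now I return the saline first.

>>> {"fn": "step_arm", "kwargs": {"commands": [-0.3,-4,-0.3,0,0,0,1,-0.7,-9,-0.5,0,0,0,1,-1,-14,-0.5,0,0,0,1,-1.4,-19,-0.5,0,0,0,1,-1.8,-24,-0.5,0,0,0,1,-2.1,-29,-0.5,0,0,0,1,-2.5,-34,-0.5,0,0,0,1,-2.9,-39,-0.5,0,0,0,1,-3.3,-44,-0.5,0,0,0,1,-3.6,-48,-0.5,0,0,0,1]}}

```text
clock: 27.15
eef_pos: [524.8, -172.3, 225.4]
tool_rot: [-3.141, -0.0, 3.139]
force: [0.0, 0.8, -0.9]
width: 84.9
gripper_force: 0.0
```

>>> {"fn": "step_arm", "kwargs": {"commands": [-0.4,-5,0,0,0,0,1,-0.8,-10,0,0,0,0,1,-1,-13,0,0,0,0,1,-1,-13.8,0,0,0,0,1,-1,-13.8,0,0,0,0,1,-1,-13.8,0,0,0,0,1]}}

```text
clock: 27.75
eef_pos: [535.4, -305.0, 225.0]
tool_rot: [3.14, -0.0, -3.141]
force: [-0.8, 0.3, -0.1]
width: 85.1
gripper_force: 0.0
```

```bash
python3 - <<'E'
from h import *
import scipy.optimize as so
for n in("top","scene"):
    w=cam(n)["W"].reshape(-1,3); w=w[(w[:,0]>460)&(w[:,0]<650)&(w[:,1]>-155)&(w[:,1]<75)&(w[:,2]>36)&(w[:,2]<44)][:,:2]
    w=w[np.hypot(w[:,0]-510,w[:,1]-26)>33]
    def f(p):
        c,s=np.cos(p[2]),np.sin(p[2]); q=(w-p[:2])@np.array([[c,-s],[s,c]])
        return np.maximum(abs(q[:,0])-73.5,abs(q[:,1])-100)
    r=so.least_squares(f,[552,-40,.05],loss="soft_l1"); p=r.x
    R=np.array([[np.cos(p[2]),-np.sin(p[2])],[np.sin(p[2]),np.cos(p[2])]])
    print(n,len(w),p.round(3),np.std(r.fun).round(2),[(p[:2]+R@np.array(c)).round(1).tolist() for c in((36.5,63),(36.5,-63),(-36.5,0))])
print(ctrl.read_state()["eef_pos"])
E
```

```text
top 387 [ 5.51895e+02 -4.02370e+01  4.80000e-02] 0.92 [[585.3, 24.4], [591.4, -101.4], [515.4, -42.0]]
scene 425 [ 5.51076e+02 -3.88930e+01  4.60000e-02] 1.32 [[584.6, 25.7], [590.5, -100.1], [514.6, -40.6]]
[ 535.80475486 -304.54576957  225.2970044 ]
```

>>> {"fn": "step_arm", "kwargs": {"commands": [0,-0.2,3,0,0,0,1,0,-0.2,6,0,0,0,1,0,-0.2,8,0,0,0,1,0,-0.2,8.7,0,0,0,1,0,-0.2,8.7,0,0,0,1,0,-0.2,8.7,0,0,0,0.5,0,-0.2,8.7,0,0,0,0,0,-0.2,8.7,0,0,0,0,0,-0.2,8.7,0,0,0,0,0,-0.2,8.7,0,0,0,0]}}

```text
clock: 28.85
eef_pos: [535.9, -309.2, 139.4]
tool_rot: [-3.141, 0.002, 3.141]
force: [-1.4, 1.3, 5.9]
width: 29.9
gripper_force: 59.2
```

>>> {"fn": "step_arm", "kwargs": {"commands": [0,0,0,0,0,0,0,0,0,0,0,0,0,0,0,0,0,0,0,0,0]}}

```text
clock: 29.15
eef_pos: [536.0, -309.2, 139.4]
tool_rot: [-3.141, 0.002, 3.141]
force: [-1.1, 0.9, 5.3]
width: 30.0
gripper_force: 59.2
```

>>> {"fn": "step_arm", "kwargs": {"commands": [0,0,-0.5,0,0,0,0,0,0,-2.5,0,0,0,0,0,0,-5.5,0,0,0,0,0,0,-8,0,0,0,0,-0.2,1,-9,0,0,0,0,-0.5,3.5,-9,0,0,0,0,-1.1,7.5,-9,0,0,0,0,-1.8,12,-9,0,0,0,0,-2.5,16.5,-9,0,0,0,0,-3.2,21,-9,0,0,0,0]}}

```text
clock: 30.15
eef_pos: [566.4, -96.1, 227.1]
tool_rot: [3.141, -0.003, 3.141]
force: [1.0, 0.0, -4.1]
width: 29.8
gripper_force: 60.0
```

>>> {"fn": "step_arm", "kwargs": {"commands": [-0.7,4.5,0,0,0,0,0,-1.3,8.5,0,0,0,0,0,-1.7,11.5,0,0,0,0,0,-1.8,12.4,0,0,0,0,0,-1.8,12.4,0,0,0,0,0,-1.8,12.4,1.5,0,0,0,0,-1.8,12.4,3,0,0,0,0,-1.8,12.4,4,0,0,0,0,-1.8,12.4,4,0,0,0,0,-1.8,12.4,4,0,0,0,0]}}

```text
clock: 31.15
eef_pos: [585.6, 24.0, 188.3]
tool_rot: [-3.141, -0.0, 3.14]
force: [0.3, -0.9, -3.2]
width: 30.0
gripper_force: 60.0
```

>>> {"fn": "step_arm", "kwargs": {"commands": [0,0.1,0.5,0,0,0,0,0,0.1,1.5,0,0,0,0,0,0.1,2.5,0,0,0,0,0,0.1,3.5,0,0,0,0,0,0.1,4.1,0,0,0,0,0,0.1,4.4,0,0,0,0,0,0.1,4.55,0,0,0,0,0,0.1,4.55,0,0,0,0]}}

```text
clock: 31.95
eef_pos: [585.7, 25.9, 142.8]
tool_rot: [3.142, 0.0, 3.141]
force: [-1.3, -0.5, -3.9]
width: 29.8
gripper_force: 60.1
```

>>> {"fn": "step_arm", "kwargs": {"commands": [0,0,0.1,0,0,0,0,0,0,0.15,0,0,0,0,0,0,0.15,0,0,0,0]}}

```text
clock: 32.25
eef_pos: [585.6, 26.0, 141.4]
tool_rot: [3.142, 0.0, 3.141]
force: [-0.5, 0.4, -3.7]
width: 30.0
gripper_force: 60.1
```

>>> {"fn": "step_arm", "kwargs": {"commands": [0,0,0.1,0,0,0,0,0,0,0.15,0,0,0,0,0,0,0.15,0,0,0,0]}}

```text
clock: 32.55
eef_pos: [586.1, 26.1, 140.5]
tool_rot: [3.141, 0.001, 3.141]
force: [-0.7, 1.2, 2.3]
width: 30.0
gripper_force: 60.7
```

>>> {"fn": "step_arm", "kwargs": {"commands": [0,0,0,0,0,0,0.3,0,0,0,0,0,0,0.7,0,0,0,0,0,0,1,0,0,0,0,0,0,1,0,0,0,0,0,0,1,0,0,-1,0,0,0,1,0,0,-4,0,0,0,1,0,0,-8,0,0,0,1,0,0,-8.8,0,0,0,1]}}

```text
clock: 33.45
eef_pos: [588.4, 25.9, 232.9]
tool_rot: [3.141, 0.009, 3.141]
force: [0.7, 0.3, 0.9]
width: 85.5
gripper_force: 0.0
```

>>> {"fn": "step_arm", "kwargs": {"commands": [1.5,-4,0,0,0,0,1,3.3,-8.5,0,0,0,0,1,5.1,-13,0,0,0,0,1,6.9,-17.5,0,0,0,0,1,8.7,-22,0,0,0,0,1,10.5,-26.5,0,0,0,0,1,12.3,-31,0,0,0,0,1,13.3,-33.2,0,0,0,0,1,13.4,-33.3,0,0,0,0,1,13.4,-33.3,0,0,0,0,1]}}

```text
clock: 34.45
eef_pos: [451.0, -307.0, 227.9]
tool_rot: [3.141, 0.0, 3.139]
force: [0.6, 0.6, -0.2]
width: 85.2
gripper_force: 0.0
```

```bash
python3 - <<'E'
from h import *
print(ctrl.read_state()["eef_pos"])
d=cam("wrist"); w=d["W"].reshape(-1,3)
for nm,c,r,zl,zh in(("head",(452,-307),20,148,166),("spout",(424,-307),14,140,166)):
    q=w[(abs(w[:,0]-c[0])<r)&(abs(w[:,1]-c[1])<r)&(w[:,2]>zl)&(w[:,2]<zh)]
    if len(q)>10: print(nm,len(q),np.percentile(q,[1,99],0).round(1).tolist(),np.percentile(q,[1,99],0).mean(0).round(1))
W=cam("top")["W"].reshape(-1,3); q=W[(np.hypot(W[:,0]-587,W[:,1]-26)<22)&(W[:,2]>148)&(W[:,2]<165)]
print("saline",np.percentile(q,[1,99],0).round(1).tolist())
E
```

```text
[ 451.03502646 -307.01825129  227.91611625]
head 1170 [[432.2, -321.1, 150.5], [462.5, -297.6, 159.0]] [ 447.4 -309.4  154.8]
spout 663 [[411.3, -314.6, 150.5], [437.9, -303.4, 156.5]] [ 424.6 -309.   153.5]
saline [[572.3, 12.8, 154.6], [601.1, 41.5, 162.3]]
```

>>> {"fn": "step_arm", "kwargs": {"commands": [0,0,3,0,0,0,1,0,0,6,0,0,0,1,0,0,8.3,0,0,0,1,0,0,9,0,0,0,1,0,0,9,0,0,0,1,0,0,9,0,0,0,0.5,0,0,9,0,0,0,0,0,0,9,0,0,0,0,0,0,9,0,0,0,0,0,0,9,0,0,0,0]}}

```text
clock: 35.55
eef_pos: [451.8, -307.6, 138.7]
tool_rot: [-3.14, 0.002, 3.141]
force: [-0.2, -0.1, 6.0]
width: 23.9
gripper_force: 58.7
```

>>> {"fn": "step_arm", "kwargs": {"commands": [0,0,0,0,0,0,0,0,0,0,0,0,0,0,0,0,0,0,0,0,0]}}

```text
clock: 35.85
eef_pos: [451.8, -307.6, 138.7]
tool_rot: [-3.141, 0.001, 3.14]
force: [-0.2, -0.3, 6.5]
width: 23.8
gripper_force: 58.9
```

>>> {"fn": "step_arm", "kwargs": {"commands": [0,0,-0.5,0,0,0,0,0,0,-2.5,0,0,0,0,0,0,-5,0,0,0,0,0,0,-7,0,0,0,0,-0.3,1.5,-7.5,0,0,0,0,-1.1,4.5,-7.5,0,0,0,0,-2,8.5,-7.5,0,0,0,0,-3,12.5,-7.5,0,0,0,0,-4,16.5,-7.5,0,0,0,0,-4.8,20,-7.5,0,0,0,0]}}

```text
clock: 36.85
eef_pos: [498.7, -102.9, 211.7]
tool_rot: [3.14, -0.002, -3.14]
force: [1.6, -0.4, -2.4]
width: 23.9
gripper_force: 59.4
```

>>> {"fn": "step_arm", "kwargs": {"commands": [-0.8,3.5,0,0,0,0,0,-1.4,6,0,0,0,0,0,-1.6,6.7,0,0,0,0,0,-1.6,6.7,0,0,0,0,0,-1.6,6.7,0,0,0,0,0,-1.6,6.7,1,0,0,0,0,-1.6,6.7,2,0,0,0,0,-1.6,6.7,2.5,0,0,0,0,-1.6,6.7,2.5,0,0,0,0]}}

```text
clock: 37.75
eef_pos: [514.5, -40.5, 186.5]
tool_rot: [3.142, -0.003, 3.14]
force: [0.9, 0.9, -2.3]
width: 23.7
gripper_force: 59.4
```

>>> {"fn": "step_arm", "kwargs": {"commands": [-0.1,0,0.5,0,0,0,0,-0.1,0,1.5,0,0,0,0,-0.1,0,2.5,0,0,0,0,-0.1,0,3.4,0,0,0,0,-0.1,0,4,0,0,0,0,-0.1,0,4.3,0,0,0,0,-0.1,0,4.4,0,0,0,0,-0.1,0,4.4,0,0,0,0]}}

```text
clock: 38.55
eef_pos: [516.7, -40.0, 143.8]
tool_rot: [3.142, 0.0, 3.141]
force: [-0.3, 0.7, -3.0]
width: 23.9
gripper_force: 59.4
```

>>> {"fn": "step_arm", "kwargs": {"commands": [0,0,0.1,0,0,0,0,0,0,0.15,0,0,0,0,0,0,0.15,0,0,0,0]}}

```text
clock: 38.85
eef_pos: [516.6, -40.0, 142.5]
tool_rot: [3.142, 0.0, 3.141]
force: [-0.3, -0.4, -3.3]
width: 23.9
gripper_force: 59.4
```

>>> {"fn": "step_arm", "kwargs": {"commands": [0,0,0.1,0,0,0,0,0,0,0.2,0,0,0,0,0,0,0.25,0,0,0,0,0,0,0.25,0,0,0,0]}}

```text
clock: 39.25
eef_pos: [516.6, -40.1, 139.8]
tool_rot: [3.142, 0.0, 3.141]
force: [0.6, -0.0, -3.6]
width: 23.8
gripper_force: 59.5
```

>>> {"fn": "step_arm", "kwargs": {"commands": [0,0,0.1,0,0,0,0,0,0,0.1,0,0,0,0]}}

```text
clock: 39.45
eef_pos: [517.2, -40.1, 139.7]
tool_rot: [3.142, 0.002, 3.141]
force: [-1.9, 0.1, 5.1]
width: 24.0
gripper_force: 60.5
```

>>> {"fn": "step_arm", "kwargs": {"commands": [0,0,0,0,0,0,0.3,0,0,0,0,0,0,0.7,0,0,0,0,0,0,1,0,0,0,0,0,0,1,0,0,0,0,0,0,1,0,0,-1,0,0,0,1,0,0,-4,0,0,0,1,0,0,-8,0,0,0,1,0,0,-8.8,0,0,0,1]}}

```text
clock: 40.35
eef_pos: [519.1, -40.4, 231.3]
tool_rot: [-3.141, 0.008, 3.141]
force: [-0.1, 0.1, 0.3]
width: 85.6
gripper_force: 0.0
```

>>> {"fn": "step_arm", "kwargs": {"commands": [-1.5,-4,0,0,0,0,1,-3.2,-8.5,0,0,0,0,1,-5,-13,0,0,0,0,1,-6.7,-17.5,0,0,0,0,1,-8.4,-22,0,0,0,0,1,-9.8,-25.7,0,0,0,0,1,-10.1,-26.6,0,0,0,0,1,-10.1,-26.6,1.5,0,0,0,1,-10.1,-26.6,3,0,0,0,1,-10.1,-26.6,3,0,0,0,1]}}

```text
clock: 41.35
eef_pos: [615.6, -303.9, 193.9]
tool_rot: [3.138, -0.005, -3.141]
force: [-0.2, 0.5, -0.8]
width: 85.8
gripper_force: 0.0
```

```bash
python3 - <<'E'
from h import *
print(ctrl.read_state()["eef_pos"])
d=cam("wrist"); w=d["W"].reshape(-1,3)
q=w[(np.hypot(w[:,0]-617,w[:,1]+306)<40)&(w[:,2]>138)&(w[:,2]<150)]
print("wipes",np.percentile(q,[1,99],0).round(1).tolist())
W=cam("top"); save(W,"top3.png",(280,150,500,290),3.4); W=W["W"].reshape(-1,3); q=W[(np.hypot(W[:,0]-517,W[:,1]+40)<32)&(W[:,2]>90)&(W[:,2]<135)]
print("pump body",np.percentile(q,[1,99],0).round(1).tolist())
E
```

```text
[ 615.58929381 -303.85686964  193.92357765]
wipes [[588.7, -334.1, 139.7], [641.6, -280.9, 144.3]]
pump body [[493.6, -66.3, 94.9], [543.5, -12.9, 134.1]]
```

View pics/top3.png

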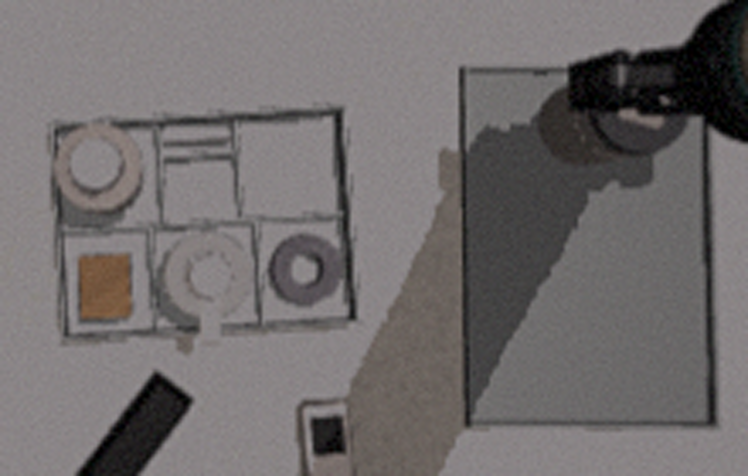

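Top picture: saline at (98,165) and pump at (208,275) are back in their compartments, upright. Tape and carton are unmoved. Only the wipes remain.

>>> {"fn": "step_arm", "kwargs": {"commands": [-0.1,-0.2,0,0,0,0,1,-0.1,-0.2,3,0,0,0,1,-0.1,-0.2,6,0,0,0,1,-0.1,-0.2,8.2,0,0,0,1,-0.1,-0.2,8.7,0,0,0,1,-0.1,-0.2,8.7,0,0,0,1,-0.1,-0.2,8.7,0,0,0,0.4,-0.1,-0.2,8.7,0,0,0,0,-0.1,-0.2,8.7,0,0,0,0,-0.1,-0.2,8.7,0,0,0,0]}}

```text
clock: 42.45
eef_pos: [619.6, -308.4, 112.1]
tool_rot: [-3.141, 0.003, 3.141]
force: [-0.7, 0.3, 4.7]
width: 56.5
gripper_force: 63.7
```

>>> {"fn": "step_arm", "kwargs": {"commands": [0,0,0,0,0,0,0,0,0,0,0,0,0,0,0,0,0,0,0,0,0]}}

```text
clock: 42.75
eef_pos: [619.6, -308.4, 112.0]
tool_rot: [-3.14, 0.003, 3.141]
force: [-0.0, 1.7, 5.8]
width: 56.9
gripper_force: 63.7
```

>>> {"fn": "step_arm", "kwargs": {"commands": [0,0,-0.5,0,0,0,0,0,0,-2.5,0,0,0,0,0,0,-5,0,0,0,0,0.2,1.5,-7,0,0,0,0,0.6,4.5,-7.5,0,0,0,0,1.1,8.5,-7.5,0,0,0,0,1.7,12.5,-7.5,0,0,0,0,2.2,16.5,-7.5,0,0,0,0,2.5,19.3,-7.5,0,0,0,0,2.7,20.6,-7.5,0,0,0,0]}}

```text
clock: 43.75
eef_pos: [591.2, -97.9, 185.0]
tool_rot: [3.139, -0.0, -3.138]
force: [0.4, 0.3, -2.8]
width: 56.2
gripper_force: 64.5
```

>>> {"fn": "step_arm", "kwargs": {"commands": [0,0,0,0,0,0,0,0,0,0,0,0,0,0,0,0,1,0,0,0,0,0,0,2,0,0,0,0,0,0,2.5,0,0,0,0,0,0,2.5,0,0,0,0]}}

```text
clock: 44.35
eef_pos: [590.5, -102.6, 158.2]
tool_rot: [3.141, -0.003, 3.14]
force: [-0.3, 0.6, -2.1]
width: 56.4
gripper_force: 64.5
```

```bash
python3 - <<'E'
from h import *
print(ctrl.read_state()["eef_pos"])
for n in ("scene","top"):
    w=cam(n)["W"].reshape(-1,3)
    q=w[(np.hypot(w[:,0]-590,w[:,1]+102)<36)&(w[:,2]>60)&(w[:,2]<110)]
    print(n,"wipes body",len(q),np.percentile(q,[1,99],0).round(1).tolist() if len(q)>9 else "")
E
```

```text
[ 590.45144848 -102.60779929  158.17894214]
scene wipes body 407 [[568.5, -113.7, 60.5], [616.3, -69.1, 109.6]]
top wipes body 14 [[568.3, -78.9, 62.8], [582.8, -71.5, 108.2]]
```

>>> {"fn": "step_arm", "kwargs": {"commands": [-0.2,0,0.5,0,0,0,0,-0.2,0,1.3,0,0,0,0,-0.2,0,2.1,0,0,0,0,-0.2,0,2.9,0,0,0,0,-0.2,0,3.6,0,0,0,0,-0.2,0,4,0,0,0,0,-0.2,0,4.2,0,0,0,0,-0.2,0,4.2,0,0,0,0]}}

```text
clock: 45.25
eef_pos: [593.3, -102.1, 117.5]
tool_rot: [3.142, -0.0, 3.141]
force: [-0.1, 0.3, -2.3]
width: 56.7
gripper_force: 64.5
```

>>> {"fn": "step_arm", "kwargs": {"commands": [0,0,0.1,0,0,0,0,0,0,0.15,0,0,0,0,0,0,0.15,0,0,0,0]}}

```text
clock: 45.55
eef_pos: [593.6, -102.1, 116.5]
tool_rot: [-3.142, 0.0, 3.141]
force: [0.3, -0.2, -1.5]
width: 56.5
gripper_force: 64.5
```

>>> {"fn": "step_arm", "kwargs": {"commands": [0,0,0.1,0,0,0,0,0,0,0.2,0,0,0,0,0,0,0.25,0,0,0,0,0,0,0.25,0,0,0,0]}}

```text
clock: 45.95
eef_pos: [593.4, -102.0, 113.7]
tool_rot: [3.142, -0.0, 3.141]
force: [-0.4, 0.0, -2.3]
width: 56.6
gripper_force: 64.5
```

>>> {"fn": "step_arm", "kwargs": {"commands": [0,0,0.1,0,0,0,0,0,0,0.15,0,0,0,0,0,0,0.15,0,0,0,0]}}

```text
clock: 46.25
eef_pos: [593.9, -102.1, 113.1]
tool_rot: [3.142, 0.001, 3.141]
force: [-1.4, 0.7, 4.8]
width: 56.6
gripper_force: 65.3
```

Contact came at the expected height, 113 mm. Now I release, rise and move clear.

>>> {"fn": "step_arm", "kwargs": {"commands": [0,0,0,0,0,0,0.75,0,0,0,0,0,0,1,0,0,0,0,0,0,1,0,0,0,0,0,0,1,0,0,0,0,0,0,1,0,0,-1,0,0,0,1,0,0,-4,0,0,0,1,0,0,-8,0,0,0,1,0,0,-12,0,0,0,1,0,0,-14,0,0,0,1]}}

```text
clock: 47.25
eef_pos: [595.1, -102.5, 256.9]
tool_rot: [-3.141, 0.006, 3.141]
force: [1.7, -0.5, -0.6]
width: 85.4
gripper_force: 0.0
```

>>> {"fn": "step_arm", "kwargs": {"commands": [1,-4,0,0,0,0,1,2,-8,0,0,0,0,1,3,-12,0,0,0,0,1,4,-16,0,0,0,0,1,5,-20,0,0,0,0,1,6,-23,0,0,0,0,1,6,-24,0,0,0,0,1,6,-24,0,0,0,0,1,6,-24,0,0,0,0,1,6,-24,0,0,0,0,1]}}

```text
clock: 48.25
eef_pos: [534.4, -339.5, 252.4]
tool_rot: [3.14, 0.0, -3.139]
force: [0.9, 0.0, -0.6]
width: 85.5
gripper_force: 0.0
```

```bash
python3 - <<'E'
from h import *
d=cam("scene"); save(d,"sceneF.png",(240,100,540,340),2.4); t=cam("top"); save(t,"topF.png",(150,160,410,290),3)
for n,W in(("s",d["W"]),("t",t["W"])):
    w=W.reshape(-1,3)
    for nm,c,r,zl,zh in(("wipes",(590,-102),40,138,150),("saline",(587,26),22,148,166),("collar",(517,-40),20,120,136),("jar",(490,311),28,56,70)):
        q=w[(np.hypot(w[:,0]-c[0],w[:,1]-c[1])<r)&(w[:,2]>zl)&(w[:,2]<zh)]
        print(n,nm,np.percentile(q,[1,99],0).round(0).tolist())
E
```

```text
s wipes [[565.0, -124.0, 138.0], [619.0, -69.0, 148.0]]
s saline [[572.0, 14.0, 149.0], [602.0, 44.0, 161.0]]
s collar [[506.0, -51.0, 120.0], [532.0, -23.0, 136.0]]
s jar [[470.0, 293.0, 57.0], [509.0, 331.0, 66.0]]
t wipes [[565.0, -126.0, 140.0], [619.0, -72.0, 148.0]]
t saline [[572.0, 13.0, 155.0], [601.0, 42.0, 162.0]]
t collar [[505.0, -55.0, 121.0], [533.0, -25.0, 135.0]]
t jar [[470.0, 294.0, 57.0], [506.0, 330.0, 67.0]]
```

View pics/sceneF.png

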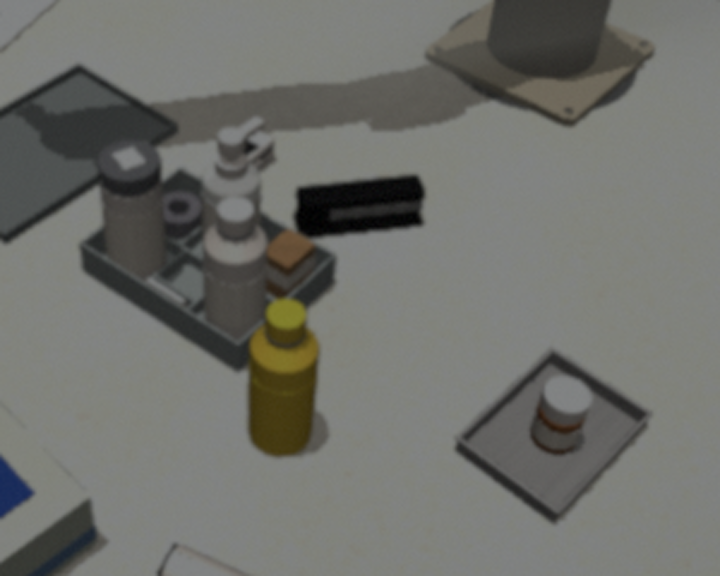

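View pics/topF.png

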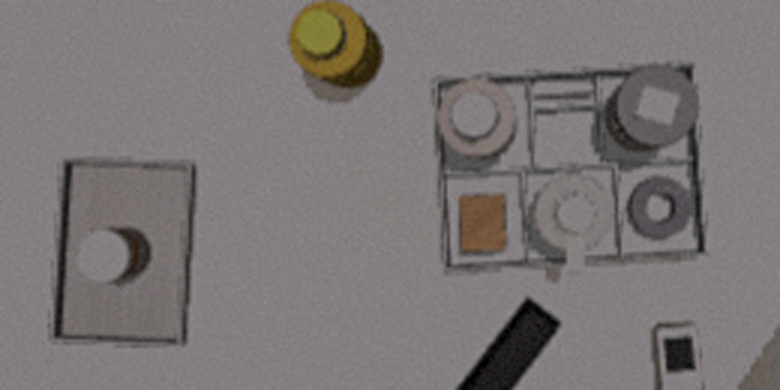

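Final pictures: all three stand back in their compartments, the jar is centred in the dish at topF (105,255), and tape and carton are unmoved. Before handing in I check that the wipes lid is level and seated.

```bash
python3 - <<'E'
from h import *
T0=np.load("top0.npy"); t=cam("top")["W"]; s=cam("scene")["W"]; S0=np.load("scene0.npy")
for n,W,c in(("t0",T0,(590,-103)),("t",t,(592,-99)),("s0",S0,(590,-102)),("s",s,(592,-97))):
    w=W.reshape(-1,3); q=w[(np.hypot(w[:,0]-c[0],w[:,1]-c[1])<24)&(w[:,2]>136)&(w[:,2]<152)]
    A=np.c_[q[:,:2]-c,np.ones(len(q))]; print(n,len(q),np.linalg.lstsq(A,q[:,2],rcond=None)[0].round(3))
    b=w[(np.hypot(w[:,0]-c[0],w[:,1]-c[1])<36)&(w[:,2]>45)&(w[:,2]<60)]; print("  low body",len(b),np.percentile(b,[2,98],0)[:,:2].round(0).tolist() if len(b)>5 else "")
E
```

```text
t0 422 [ 3.00000e-03 -1.00000e-03  1.44572e+02]
  low body 12 [[561.0, -99.0], [604.0, -75.0]]
t 422 [ 7.00000e-03 -2.00000e-03  1.44509e+02]
  low body 10 [[564.0, -91.0], [607.0, -71.0]]
s0 247 [-6.0000e-03 -1.2000e-02  1.4479e+02]
  low body 115 [[576.0, -115.0], [618.0, -73.0]]
s 239 [-1.2000e-02  2.0000e-03  1.4481e+02]
  low body 114 [[578.0, -112.0], [620.0, -68.0]]
```

The wipes lid is level and at the same height as at the start (144.5 mm), so it is seated on the floor. Handing in.

```bash
python3 -c "
from cell import ctrl
print(ctrl.finish_job())"
```

```text
the job is handed in; nothing more can be done
None
```

The job is handed in at about 48 s on the robot's clock: the jar stands in the middle of the dish, the saline, pump and wipes are back upright in their own compartments, and the tape and carton are where they were.

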